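Unpin the tool rack, clip the spice tools in and pin the bar again

ROBOT

A 6-joint arm with a two-finger parallel gripper is mounted at the origin on the work surface. World frame = base frame: x ahead of the robot, y to its left, z up, the work surface at z = 0. Lengths are in m, angles in rad, forces in N, time in s.
With the tool pointing down it reaches from about 0.375 to 0.9 m from the base axis. Payload 3.1 kg.
Tool frame: the origin (TCP) lies between the finger pads; the fingertips stand 22 mm ahead of it and the grasp point (between the pads) lies 3 mm ahead of it; z points along the fingers, y is the line along which they close (so a half turn about z gives the same grasp; the last joint's range is limited). The gripper opens to 87 mm and grips with 3 to 60 N. Pads are 19 mm wide; open, the fingers measure 117 mm over their backs; the gripper's body (75 mm by 190 mm) begins 51 mm behind the grasp point.
Start: joints at [-1.496, 0.527, 1.433, -0, 1.181, -0.178], TCP at [0.156, -0.605, 0.245] pointing down, gripper open.
Joint ranges: [-3.08, 3.08], [-0.75, 2.2], [0.22, 2.44], [-1.43, 4.57], [0, 2.65], [-2.85, 2.85]. Speed limits (rad/s): [2.79, 2.79, 3.14, 3.14, 3.14, 3.14].

INTERFACE

Orientations are given as a unit quaternion [w, x, y, z].
In Python, from rig import arm, jaws, inverse_kinematics, imaging gives the robot as it stands. Calls block until the motion is done:
- arm.movep(position, orientation): joint-space move of the TCP to a pose.
- arm.line_to(position, attitude=None, velocity=0.15, guard=None): straight line of the TCP; attitude=None keeps the orientation; velocity is the mean speed in m/s. With guard (N) it stops when the force on the tool has changed by that much, and returns True; else False.
- arm.movej(angles): joint-space move.
- jaws.move_gripper(opening, grip_force=None): finger opening in m; grip_force is the grip in N (None keeps the last); returns when the fingers have stopped.
- arm.dwell(seconds).
- inverse_kinematics(position, orientation): joint angles nearest the present ones, or None.
- imaging.grab_frame(name): name is "scene" or "top"; returns the picture (480x640x3 uint8, red, green, blue); there is no depth.
- imaging.camera_model(name): a dict with "fovy" (degrees; the focal length in pixels is half the picture's height over the tangent of half this angle, whatever the lens; pixels are square), "cx", "cy" (the principal point, pixels), "origin" and "attitude" of the camera in the world. Camera axes: x right, y down, z forward; pixel columns grow to the right and rows downward; lengths in m; the calibration is good to about 2 mm. A picture is of the moment at which its call begins. camera_model takes no time and is no camera call.
A pose or a line that the arm cannot do raises arm.MotionError and nothing moves.
- arm.job_done(): hands the job in; it is judged then, once.
Readings, each from a call of its own:
- arm.current_clock(): time.
- arm.current_q(): joint angles.
- arm.current_joint_velocities(): joint speeds.
- arm.current_effort(): joint torques, N m.
- arm.current_tool_pos(): TCP position.
- arm.current_eef_rot(): TCP orientation.
- arm.current_contact_force(): force on the tool from outside, world axes, zero at the start.
- arm.current_moment(): the same for the moment, N m.
- arm.current_grip_width(): finger opening in m.
- arm.current_grasp_force(): force on a finger pad.
Only numpy, scipy, OpenCV 4.12 (cv2) and the standard library are available. Lean on these libraries where they do the work, as an engineer would, in place of code of your own. Each camera call takes 0.05 s, during which the arm holds its last target. There are 200 camera calls.

TASK

Put the spice tools away for the night: draw the lock pin and park it upright in the hole of the wooden block, swing the keeper bar clear, and snap every tool that lies in the white tray into its own place in the clip rack, handle pressed fully down in both clips with its dark ring about midway between them and its head out over the far side of the rack. Then swing the bar back across the handles until its knuckle stands over the rack's fixed knuckle, and push the pin fully home again through both knuckles. Do not knock over or shift the jar, the bowl or the tumbler.

Things in the scene. Friction and masses are not known exactly. Their poses are not given: they have to be found in the camera images.
- rack: Tool rack, fixed: wooden board 130 x 360 x 15 mm. Origin under its centre; x to the far side, y along the row of places, z up. Two cross rails along y at x = -42 and 42 mm (16 mm wide, 68 mm free between them, tops 40 mm up). Four places at y = -90, -30, 30, 90 mm, each with two steel clips, one per rail. A seated tool lies along x, head to +x, its handle centre at x = 0, z = 47 mm.
- clips (a point): Middle of the row of clips: rack x = 0, y = 0, z = 47 mm, axes as the rack's. A clip opens upward: two sprung round lips (6 mm thick, along x) 10 mm apart, tops 55 mm above the ledge. A handle pressed straight down with some 10 to 20 N spreads the lips of both its clips and snaps in, down on the rails.
- bar (a joint): Swing of the steel keeper bar, rad, about a vertical pivot at x = 0, y = -150 mm of the rack. 0 = closed, bar along rack +y, its hole over the fixed knuckle. At q it points along (sin q, cos q) in the rack's x, y. Starts closed and pinned; opens to 2.7. Light friction, stays where left; no stop at closed (goes to -0.1). Bar 16 mm wide, underside 66, top 76 mm above the ledge.
- bar_peg (a point): Centre of the upright round wooden peg by which the bar is swung: 16 mm thick, from 76 to 112 mm above the ledge, 110 mm from the pivot along the bar.
- bar_hole (a point): Centre of the top face of the bar's own knuckle at its free end, 300 mm from the pivot: a vertical steel barrel 28 mm across with a 13 mm through hole, 61 to 81 mm above the ledge.
- knuckle (a point): Centre of the top face of the rack's fixed knuckle, at x = 0, y = 150 mm in the rack's frame: a vertical steel barrel 28 mm across with a 13 mm hole, 15 to 58 mm above the ledge.
- pin_block: Wooden block 55 x 55 mm, 65 mm tall, fixed, for parking the pin: a 14 mm hole, 60 mm deep, in the middle of its top. Origin under its centre, z up. Parked, the pin stands upright with its collar on the block and its tip 10 mm above the ledge.
- pin_grip (a point): Centre of the round grip of the steel lock pin, 18 mm thick, 32 mm tall. Below it a collar 24 mm across, 5 mm thick (underside 21 mm below this point), then a shank 10 mm thick, 55 mm long, nose tapered to 4 mm over 8 mm. At first it is home in the two knuckles. Home, the collar rests on the closed bar's knuckle. z runs from tip to grip.
- pin_tip (a point): Tip of the pin's shank, 76 mm below pin_grip along the pin.
- tray: White plastic tray 280 x 325 mm, rim only 7 mm high, floor 4 mm thick, fixed. Origin under its centre. The tools lie in it side by side, heads away from the robot.
- spatula_grip (a point): The wooden spatula with a flat rectangular blade 40 mm wide: centre of its round straight handle (14 mm thick, 150 mm long), marked by a dark ring. x of the frame points along the handle to the head, which begins about 70 mm and ends 112 to 132 mm from this point; z up when it lies flat. Mass about 70 g. May be absent.
- spatula_head (a point): Middle of the head of the wooden spatula with a flat rectangular blade 40 mm wide, 100 mm from the handle's centre. May be absent.
- spoon_grip (a point): The steel spoon with a round bowl 40 mm across: centre of its round straight handle (14 mm thick, 150 mm long), marked by a dark ring. x of the frame points along the handle to the head, which begins about 70 mm and ends 112 to 132 mm from this point; z up when it lies flat. Mass about 70 g. May be absent.
- spoon_head (a point): Middle of the head of the steel spoon with a round bowl 40 mm across, 100 mm from the handle's centre. May be absent.
- woodspoon_grip (a point): The wooden spoon with a long oval bowl 36 mm wide: centre of its round straight handle (14 mm thick, 150 mm long), marked by a dark ring. x of the frame points along the handle to the head, which begins about 70 mm and ends 112 to 132 mm from this point; z up when it lies flat. Mass about 70 g. May be absent.
- woodspoon_head (a point): Middle of the head of the wooden spoon with a long oval bowl 36 mm wide, 100 mm from the handle's centre. May be absent.
- turner_grip (a point): The steel turner with a thin slotted blade 40 mm wide: centre of its round straight handle (14 mm thick, 150 mm long), marked by a dark ring. x of the frame points along the handle to the head, which begins about 70 mm and ends 112 to 132 mm from this point; z up when it lies flat. Mass about 70 g. May be absent.
- turner_head (a point): Middle of the head of the steel turner with a thin slotted blade 40 mm wide, 100 mm from the handle's centre. May be absent.
- jar: Bystander: glass jar with a steel screw lid, 72 mm across, 110 mm tall. Origin under its centre.
- bowl: Bystander: small steel bowl, 90 mm across, 40 mm tall. Origin under its centre.
- tumbler: Bystander: copper tumbler, 64 mm across, 80 mm tall. Origin under its centre.
Mind the look-alikes: they are no part of the job. What is shaped like the part that bears turner_grip but red is not meant.

How it is judged:
On the way, in this order (a step that is already met when the one before it is completed fails the run):
1. the pin is parked upright in the block, down on its collar (horizontal distance between pin_tip and pin_block below 0.006 m and z of pin_tip in the frame of pin_block below 0.015 m and angle between pin_tip's own z axis and vertical below 0.12 rad), for 0.2 s.
2. every tool present is snapped into a place of the rack (((x of spatula_grip in the frame of rack between -0.02 and 0.02 m and y of spatula_grip in the frame of rack between -0.094 and -0.086 m and z of spatula_grip in the frame of rack between 0.043 and 0.051 m and angle between the x axis of spatula_grip and the x axis of rack, either way round below 0.08 rad and x of spatula_head in the frame of rack above 0.06 m) or (x of spatula_grip in the frame of rack between -0.02 and 0.02 m and y of spatula_grip in the frame of rack between -0.034 and -0.026 m and z of spatula_grip in the frame of rack between 0.043 and 0.051 m and angle between the x axis of spatula_grip and the x axis of rack, either way round below 0.08 rad and x of spatula_head in the frame of rack above 0.06 m) or (x of spatula_grip in the frame of rack between -0.02 and 0.02 m and y of spatula_grip in the frame of rack between 0.026 and 0.034 m and z of spatula_grip in the frame of rack between 0.043 and 0.051 m and angle between the x axis of spatula_grip and the x axis of rack, either way round below 0.08 rad and x of spatula_head in the frame of rack above 0.06 m) or (x of spatula_grip in the frame of rack between -0.02 and 0.02 m and y of spatula_grip in the frame of rack between 0.086 and 0.094 m and z of spatula_grip in the frame of rack between 0.043 and 0.051 m and angle between the x axis of spatula_grip and the x axis of rack, either way round below 0.08 rad and x of spatula_head in the frame of rack above 0.06 m)) and ((x of spoon_grip in the frame of rack between -0.02 and 0.02 m and y of spoon_grip in the frame of rack between -0.094 and -0.086 m and z of spoon_grip in the frame of rack between 0.043 and 0.051 m and angle between the x axis of spoon_grip and the x axis of rack, either way round below 0.08 rad and x of spoon_head in the frame of rack above 0.06 m) or (x of spoon_grip in the frame of rack between -0.02 and 0.02 m and y of spoon_grip in the frame of rack between -0.034 and -0.026 m and z of spoon_grip in the frame of rack between 0.043 and 0.051 m and angle between the x axis of spoon_grip and the x axis of rack, either way round below 0.08 rad and x of spoon_head in the frame of rack above 0.06 m) or (x of spoon_grip in the frame of rack between -0.02 and 0.02 m and y of spoon_grip in the frame of rack between 0.026 and 0.034 m and z of spoon_grip in the frame of rack between 0.043 and 0.051 m and angle between the x axis of spoon_grip and the x axis of rack, either way round below 0.08 rad and x of spoon_head in the frame of rack above 0.06 m) or (x of spoon_grip in the frame of rack between -0.02 and 0.02 m and y of spoon_grip in the frame of rack between 0.086 and 0.094 m and z of spoon_grip in the frame of rack between 0.043 and 0.051 m and angle between the x axis of spoon_grip and the x axis of rack, either way round below 0.08 rad and x of spoon_head in the frame of rack above 0.06 m)) and ((x of woodspoon_grip in the frame of rack between -0.02 and 0.02 m and y of woodspoon_grip in the frame of rack between -0.094 and -0.086 m and z of woodspoon_grip in the frame of rack between 0.043 and 0.051 m and angle between the x axis of woodspoon_grip and the x axis of rack, either way round below 0.08 rad and x of woodspoon_head in the frame of rack above 0.06 m) or (x of woodspoon_grip in the frame of rack between -0.02 and 0.02 m and y of woodspoon_grip in the frame of rack between -0.034 and -0.026 m and z of woodspoon_grip in the frame of rack between 0.043 and 0.051 m and angle between the x axis of woodspoon_grip and the x axis of rack, either way round below 0.08 rad and x of woodspoon_head in the frame of rack above 0.06 m) or (x of woodspoon_grip in the frame of rack between -0.02 and 0.02 m and y of woodspoon_grip in the frame of rack between 0.026 and 0.034 m and z of woodspoon_grip in the frame of rack between 0.043 and 0.051 m and angle between the x axis of woodspoon_grip and the x axis of rack, either way round below 0.08 rad and x of woodspoon_head in the frame of rack above 0.06 m) or (x of woodspoon_grip in the frame of rack between -0.02 and 0.02 m and y of woodspoon_grip in the frame of rack between 0.086 and 0.094 m and z of woodspoon_grip in the frame of rack between 0.043 and 0.051 m and angle between the x axis of woodspoon_grip and the x axis of rack, either way round below 0.08 rad and x of woodspoon_head in the frame of rack above 0.06 m)) and ((x of turner_grip in the frame of rack between -0.02 and 0.02 m and y of turner_grip in the frame of rack between -0.094 and -0.086 m and z of turner_grip in the frame of rack between 0.043 and 0.051 m and angle between the x axis of turner_grip and the x axis of rack, either way round below 0.08 rad and x of turner_head in the frame of rack above 0.06 m) or (x of turner_grip in the frame of rack between -0.02 and 0.02 m and y of turner_grip in the frame of rack between -0.034 and -0.026 m and z of turner_grip in the frame of rack between 0.043 and 0.051 m and angle between the x axis of turner_grip and the x axis of rack, either way round below 0.08 rad and x of turner_head in the frame of rack above 0.06 m) or (x of turner_grip in the frame of rack between -0.02 and 0.02 m and y of turner_grip in the frame of rack between 0.026 and 0.034 m and z of turner_grip in the frame of rack between 0.043 and 0.051 m and angle between the x axis of turner_grip and the x axis of rack, either way round below 0.08 rad and x of turner_head in the frame of rack above 0.06 m) or (x of turner_grip in the frame of rack between -0.02 and 0.02 m and y of turner_grip in the frame of rack between 0.086 and 0.094 m and z of turner_grip in the frame of rack between 0.043 and 0.051 m and angle between the x axis of turner_grip and the x axis of rack, either way round below 0.08 rad and x of turner_head in the frame of rack above 0.06 m))), for 0.2 s.
3. the keeper bar is swung across, its hole over the fixed knuckle (within 9 mm) (horizontal distance between bar_hole and knuckle below 0.009 m), for 0.2 s.
4. the pin is home through both knuckles (horizontal distance between pin_tip and knuckle below 0.005 m and horizontal distance between pin_tip and bar_hole below 0.006 m and z of pin_tip in the frame of knuckle below -0.028 m and angle between pin_tip's own z axis and vertical below 0.12 rad), for 0.2 s.
At the end, for the whole second after the job is handed in: Each tool present in a rack place, head to the far side: handle centre within 20 mm of mid-clips along it, 4 mm across and in height, parallel within 0.08 rad. Pin upright within 0.12 rad through both knuckles, tip within 5 mm of the fixed hole axis and 28 mm or more below its top (32 is home) (all of step 2 and all of step 4); the robot touches nothing.
It fails at once if the jar shifted more than 4 cm or tipped over (distance of jar from where it was at the start of the episode above 0.04 m or angle between jar's own z axis and vertical above 0.4 rad).
It fails at once if the bowl shifted more than 4 cm or tipped over (distance of bowl from where it was at the start of the episode above 0.04 m or angle between bowl's own z axis and vertical above 0.4 rad).
It fails at once if the tumbler shifted more than 4 cm or tipped over (distance of tumbler from where it was at the start of the episode above 0.04 m or angle between tumbler's own z axis and vertical above 0.4 rad).
Of spatula, spoon, woodspoon, turner only 2 to 4 are there at a start; the rules pass over those that are not, and their reading is None.
At some moment in a run one of spatula, spoon, woodspoon, turner may be knocked a few centimetres aside while the robot is not near it.
It also fails if it takes over 210 s, if anything falls off the work surface, if the arm or the gripper's body presses on something with over 40 N, if the wrist force passes 120 N, or if a joint passes its speed limit or range.

## Working session

There is one attempt and no reset: what is moved stays moved. The work goes in short steps, each a Python script; the robot and the scene stay as the last script left them, time stands still between calls to the robot, and variables do not carry over. Pictures are saved under pics/ and viewed, at most 14 in all, crops included, and the job is handed in when it is done.

```bash
ls; mkdir -p pics; python3 - <<'E'
from rig import arm,imaging
import cv2
for n in("top","scene"):
    im=imaging.grab_frame(n); cv2.imwrite(f"pics/{n}0.png",im[:,:,::-1]); print(n,imaging.camera_model(n))
print(arm.current_clock(),arm.current_eef_rot())
E
```

```text
pics
top {'fovy': 53.055980596915454, 'cx': 323.04476481304033, 'cy': 237.55689067069457, 'origin': array([0.27825974, 0.01825379, 1.25078107]), 'attitude': array([-0.04912132,  0.71432937, -0.69625062,  0.05055415])}
scene {'fovy': 55.282101959329204, 'cx': 323.7859287015008, 'cy': 240.71899115071682, 'origin': array([1.2467177 , 0.23564278, 0.63501495]), 'attitude': array([-0.28079726,  0.54228098,  0.69608663, -0.37755482])}
0.1 [-9.42261157e-04  9.92023920e-01  1.26046225e-01  5.21696193e-05]
```

View pics/top0.png

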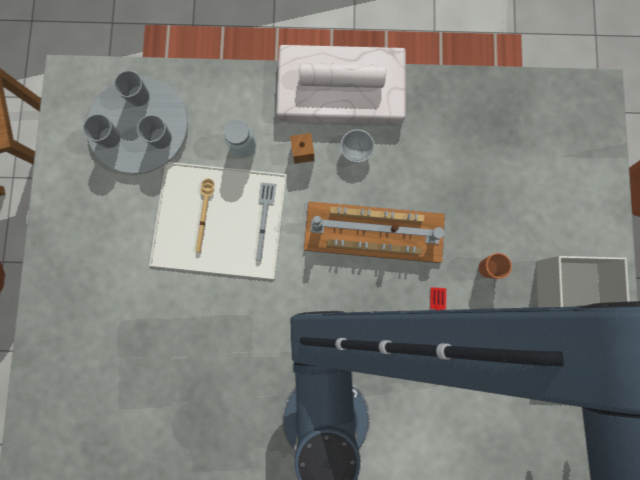

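View pics/scene0.png

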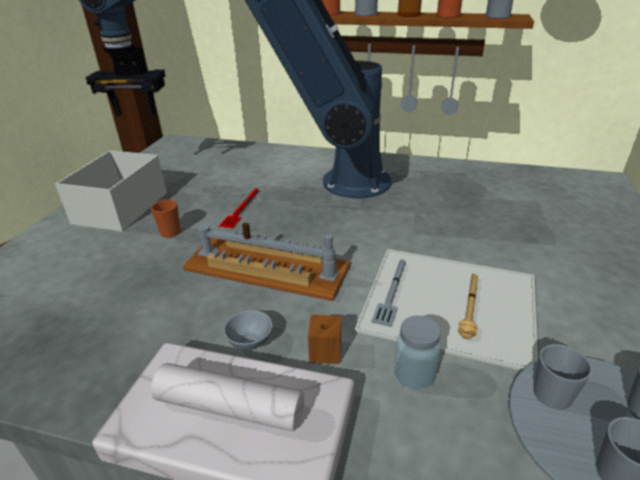

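The look-alikes are the red turner at top-view (438,298), which is a decoy, and the grey turner in the tray at (265,230), which is the one meant. The wooden spoon is at (204,225). Only the wooden spoon and the turner are present. The pin could be confused with the two ends of the bar: (317,223) or (437,236). The block is at (302,148). I'll zoom in to tell them apart.

```bash
python3 - <<'E'
import cv2
t=cv2.imread("pics/top0.png"); s=cv2.imread("pics/scene0.png")
def crop(im,x,y,w,h,k,n):
    c=cv2.resize(im[y:y+h,x:x+w],None,fx=k,fy=k,interpolation=cv2.INTER_CUBIC)
    for i in range(0,w,20):
        cv2.putText(c,str(x+i),(i*k,10),0,.35,(0,0,255),1); cv2.line(c,(i*k,12),(i*k,18),(0,0,255),1)
    for i in range(0,h,20):
        cv2.putText(c,str(y+i),(0,i*k+4),0,.35,(0,0,255),1); cv2.line(c,(24,i*k),(30,i*k),(0,0,255),1)
    cv2.imwrite("pics/"+n,c)
crop(t,280,125,175,145,4,"a1.png"); crop(s,180,210,180,150,4,"a2.png"); crop(t,145,155,145,130,4,"a3.png")
E
```

```text
(no output)
```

View pics/a1.png

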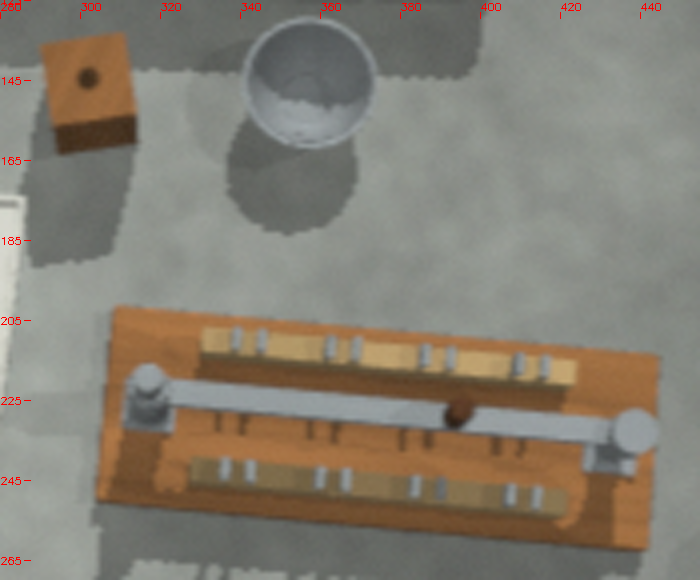

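View pics/a2.png

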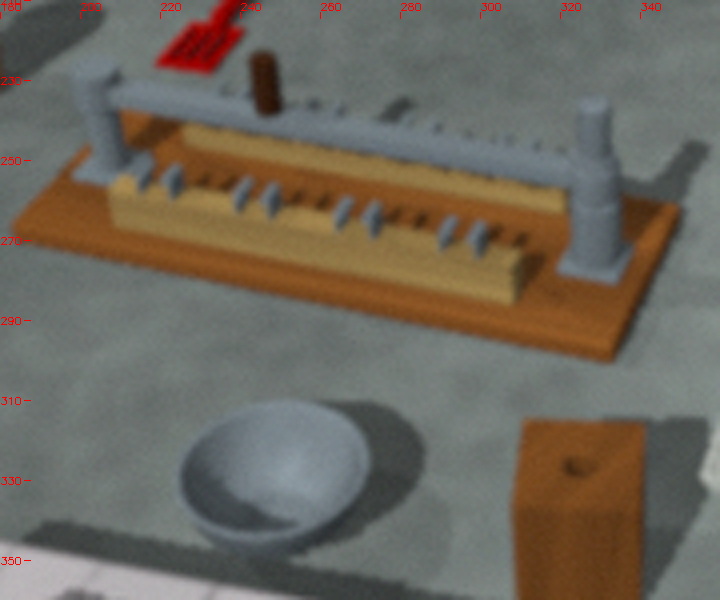

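View pics/a3.png

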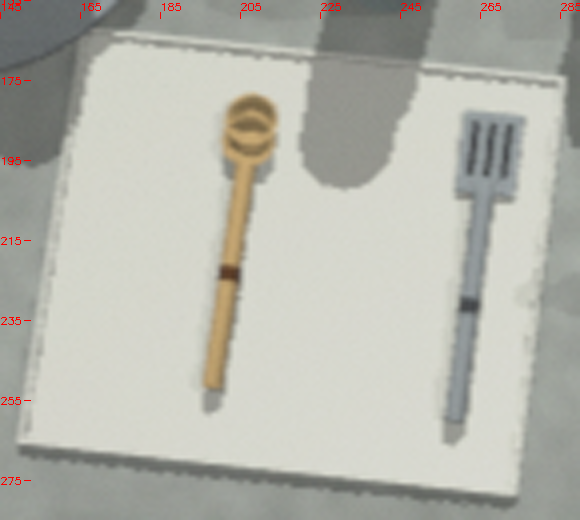

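The pin grip stands at the left end of the rack at top-view (317,219). The pivot is at the right end, (438,232). The block hole is at (302,144). The woodspoon ring is at (202,223) and the grey turner ring at (262,231). Next I'll fit the poses.

```bash
cat > geo.py <<'E'
import numpy as np
from scipy.spatial.transform import Rotation as R
from scipy.optimize import least_squares
from rig import imaging
class Cam:
    def __init__(s,n):
        m=imaging.camera_model(n); s.f=240/np.tan(np.radians(m["fovy"])/2); s.c=np.array([m["cx"],m["cy"]])
        q=m["attitude"]; s.R=R.from_quat([q[1],q[2],q[3],q[0]]).as_matrix(); s.o=np.array(m["origin"])
    def proj(s,P):
        p=(np.atleast_2d(P)-s.o)@s.R; return p[:,:2]/p[:,2:]*s.f+s.c
    def at(s,uv,z):
        d=s.R@np.append((np.array(uv)-s.c)/s.f,1); return s.o+d*(z-s.o[2])/d[2]
top,scene=Cam("top"),Cam("scene")
def pt(cam,uv,guess):   # triangulate/solve helper not needed
    pass
def rackT(p,L):
    c,s=np.cos(p[2]),np.sin(p[2]); L=np.atleast_2d(L)
    return np.c_[p[0]+c*L[:,0]-s*L[:,1],p[1]+s*L[:,0]+c*L[:,1],L[:,2]]
E
python3 - <<'E'
from geo import *
px=lambda u,v,x0,y0:((u+.5)/4-.5+x0,(v+.5)/4-.5+y0)
A=lambda u,v:px(u,v,280,125); B=lambda u,v:px(u,v,180,210); C=lambda u,v:px(u,v,145,155)
Y=[90,30,-30,-90]; lips=[y+d for y in Y for d in(8,-8)]
T=[((65,180,15),(113,307)),((65,-180,15),(660,355)),((-65,-180,15),(647,545)),((-65,180,15),(99,498)),((0,-40,112),(464,405)),((0,150,118),(149,377))]
T+=[((42,y,53),p) for y,p in zip(lips,[(237,337),(262,340),(330,347),(357,350),(425,356),(450,359),(518,364),(544,368)])]
T+=[((-42,y,53),p) for y,p in zip(lips,[(225,466),(250,468),(320,476),(346,478),(416,484),(440,487),(511,493),(537,496)])]
S=[((0,150,118),(594,102)),((0,-40,112),(264,56)),((65,180,15),(612,350)),((-65,180,15),(680,208)),((65,-180,15),(12,226))]
LT=np.array([t[0] for t in T])/1e3; PT=np.array([A(*t[1]) for t in T]); LS=np.array([t[0] for t in S])/1e3; PS=np.array([B(*t[1]) for t in S])
for use in("top","scene","both"):
    def f(p):
        r=[]
        if use!="scene": r.append((top.proj(rackT(p,LT))-PT).ravel())
        if use!="top": r.append((scene.proj(rackT(p,LS))-PS).ravel())
        return np.concatenate(r)
    s=least_squares(f,[.4,-.1,0],loss="soft_l1"); print(use,s.x.round(4),np.abs(f(s.x)).max().round(2)); 
    if use=="both": print(f(s.x).reshape(-1,2).round(1).tolist())
p=s.x
print("block",top.at(A(88,78),.065),scene.at(B(580,467),.065),"pin top",top.at(A(149,377),.118),scene.at(B(594,102),.118),"pin model",rackT(p,[0,.15,0]))
for n,pp in dict(wood=[(229,273),(213,388),(245,160)],turner=[(469,304),(455,420),(483,198)]).items():
    q=[top.at(C(*x),.013) for x in pp]; d=q[2]-q[1]; print(n,q[0].round(4),q[1].round(4),"yaw",np.arctan2(d[1],d[0]).round(4),np.linalg.norm(d).round(3))
print("rings scene pred",[scene.proj(top.at(C(*x),.013)).round(1).tolist() for x in((229,273),(469,304))])
for n,u,z in (("jar",(236,130),.11),("bowl",(357,147),.04),("tumbler",(497,264),.08)): print(n,top.at(u,z).round(3))
E
```

```text
top [ 0.4744 -0.1151 -0.0656] 1.27
scene [ 0.4743 -0.1147 -0.0721] 0.86
both [ 0.4744 -0.1151 -0.0669] 1.34
[[0.0, -1.0], [0.2, -0.5], [0.6, 1.3], [-1.3, 0.3], [-0.2, 0.5], [-0.3, -0.2], [-0.1, 0.0], [-0.1, -0.1], [0.2, -0.3], [-0.2, -0.5], [0.0, -0.4], [0.1, -0.6], [0.4, -0.2], [0.2, -0.7], [-0.0, 0.5], [0.1, 0.5], [0.0, 0.1], [-0.1, 0.2], [-0.2, 0.3], [0.2, 0.2], [-0.1, 0.3], [-0.2, 0.1], [0.0, 0.7], [-0.4, 0.5], [0.2, -0.4], [0.5, -0.9], [-1.1, -0.6]]
block [0.6869006  0.07896697 0.065     ] [0.68711995 0.07912648 0.065     ] pin top [0.48391214 0.03390673 0.118     ] [0.48200839 0.03396642 0.118     ] pin model [[0.48440322 0.03459472 0.        ]]
wood [0.4846 0.335  0.013 ] [0.4089 0.3408 0.013 ] yaw -0.0771 0.152
turner [0.4682 0.1777 0.013 ] [0.3922 0.1835 0.013 ] yaw -0.081 0.147
rings scene pred [[[471.5, 297.2]], [[395.3, 281.0]]]
jar [0.703 0.24  0.11 ]
bowl [ 0.692 -0.065  0.04 ]
tumbler [ 0.39  -0.409  0.08 ]
```

```bash
cat > h.py <<'E'
import numpy as np
from geo import *
from rig import arm,jaws,inverse_kinematics,imaging
import cv2
RK=np.array([.4744,-.1151,-.067]); BLK=np.array([.687,.079])
def Q(psi): return [0,np.cos(psi/2),np.sin(psi/2),0]
def rw(x,y,z): return rackT(RK,[x,y,z])[0]
def st(s=""): print(s,"t%.1f"%arm.current_clock(),"tcp",np.round(arm.current_tool_pos(),4),"F",np.round(arm.current_contact_force(),1),"w%.4f"%arm.current_grip_width(),"q6 %.2f"%arm.current_q()[5])
E
python3 - <<'E'
from h import *
psi=RK[2]; P=rw(0,.15,0); print(P)
for n,x,s in(("pin",P,psi),("blk",[*BLK,0],psi),("peg0",rw(0,-.04,0),psi+np.pi/2),("peg0b",rw(0,-.04,0),psi-np.pi/2),("peg90",rw(.11,-.15,0),psi),("peg90c",rw(.11,-.15,0),psi-np.pi),("w",[.4846,.335,0],-.077)):
    q=inverse_kinematics([x[0],x[1],.2],Q(s)); print(n,None if q is None else np.round(q,2))
jaws.move_gripper(.05)
arm.movep([P[0],P[1],.19],Q(psi)); arm.line_to([P[0],P[1],.110],velocity=.1); st("at")
jaws.move_gripper(.0,40); st("grip")
arm.line_to([P[0],P[1],.200],velocity=.08); st("lift")
im=imaging.grab_frame("scene"); cv2.imwrite("pics/b.png",cv2.resize(im[100:400,180:480,::-1],None,fx=2,fy=2))
E
```

```text
[0.48444248 0.03456345 0.        ]
pin [-0.16  0.41  1.82 -0.    0.91  1.48]
blk [-0.05  0.67  1.29 -0.    1.18  1.59]
peg0 [-0.54  0.42  1.8  -0.    0.92 -0.48]
peg0b [-0.54  0.42  1.8  -0.    0.92  2.67]
peg90 [-0.62  0.59  1.45 -0.    1.1   1.02]
peg90c [-0.62  0.59  1.45 -0.    1.1  -2.12]
w [ 0.42  0.53  1.57 -0.    1.04  2.06]
at t4.5 tcp [0.4848 0.0345 0.1103] F [-0.5 -0.2 -0.3] w0.0503 q6 1.48
grip t5.2 tcp [0.4845 0.0345 0.1101] F [ 1.3 -0.2  1.3] w0.0168 q6 1.48
lift t6.5 tcp [0.484  0.0346 0.1995] F [-0.  -1.6 -0.5] w0.0169 q6 1.48
```

View pics/b.png

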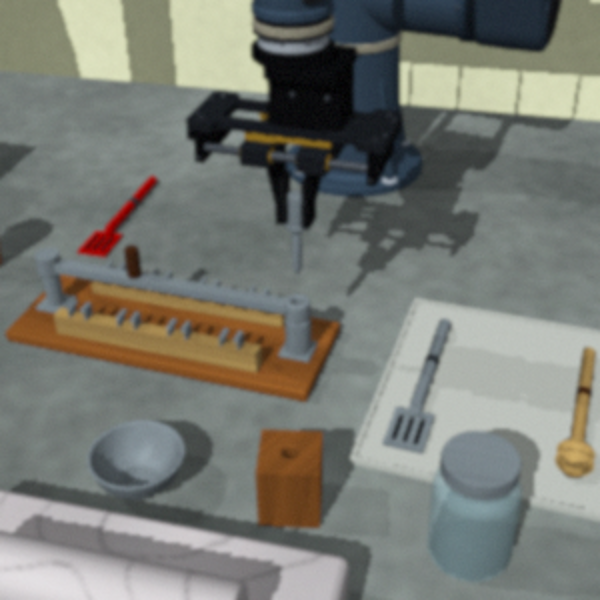

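The pin is held upright between the fingers with its tip at about (297,270) in the crop. I'll park it and then swing the bar.

```bash
python3 - <<'E'
from h import *
psi=RK[2]
arm.line_to([*BLK,.200],velocity=.15); arm.line_to([*BLK,.150],velocity=.1)
g=arm.line_to([*BLK,.094],velocity=.05,guard=12); st(f"ins {g}")
if arm.current_tool_pos()[2]<.099:
    jaws.move_gripper(.045); arm.line_to([*BLK,.2],velocity=.15); st("released")
im=imaging.grab_frame("scene"); a=im[280:400,280:380,::-1]
arm.dwell(.1)
cv2.imwrite("pics/c.png",cv2.resize(a,None,fx=4,fy=4))
E
```

```text
ins False t9.9 tcp [0.6874 0.079  0.0942] F [-0.8 -0.2  0.4] w0.0173 q6 1.59
released t11.6 tcp [0.6862 0.079  0.1991] F [-0.7  0.1 -1.4] w0.0450 q6 1.59
```

View pics/c.png

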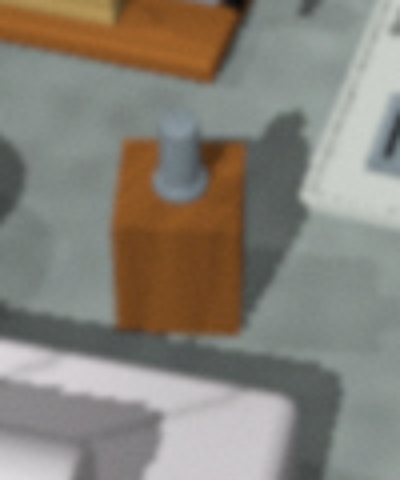

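The pin stands upright on its collar in the block. Next is the bar.

```bash
cat >> h.py <<'E'
def peg(q,z=.102): return rw(.11*np.sin(q),-.15+.11*np.cos(q),z)
def pq(q): return Q(RK[2]+np.pi/2-q)
def swing(q0,q1,n=8):
    fm=0
    for q in np.linspace(q0,q1,n+1)[1:]:
        arm.line_to(peg(q),pq(q),velocity=.08); fm=max(fm,np.linalg.norm(arm.current_contact_force()[:2]))
    print("max F",round(fm,1))
E
python3 - <<'E'
from h import *
arm.movep(peg(0,.2),pq(0)); arm.line_to(peg(0),velocity=.1); st("down")
jaws.move_gripper(0,8); st("peg")
swing(0,1.6); st("swung")
jaws.move_gripper(.045); p=peg(1.6,.2); arm.line_to(p,velocity=.15)
arm.movep([.45,-.25,.35],Q(RK[2])); st()
for n in("top","scene"): cv2.imwrite(f"pics/{n}1.png",imaging.grab_frame(n)[:,:,::-1])
t=cv2.imread("pics/top1.png")[110:290,140:460]; cv2.imwrite("pics/d.png",cv2.resize(t,None,fx=2.5,fy=2.5,interpolation=cv2.INTER_CUBIC))
E
```

```text
down t14.7 tcp [ 0.4721 -0.1552  0.1024] F [ 0.8  0.2 -0.1] w0.0451 q6 -0.48
peg t15.3 tcp [ 0.4717 -0.155   0.1021] F [-0.4 -0.5  1.1] w0.0158 q6 -0.48
max F 3.6
swung t18.7 tcp [ 0.5736 -0.2742  0.102 ] F [-2.4  0.   5.1] w0.0156 q6 1.04
 t21.1 tcp [ 0.4502 -0.25    0.3488] F [-0.4 -0.5 -0.8] w0.0452 q6 0.91
```

View pics/d.png

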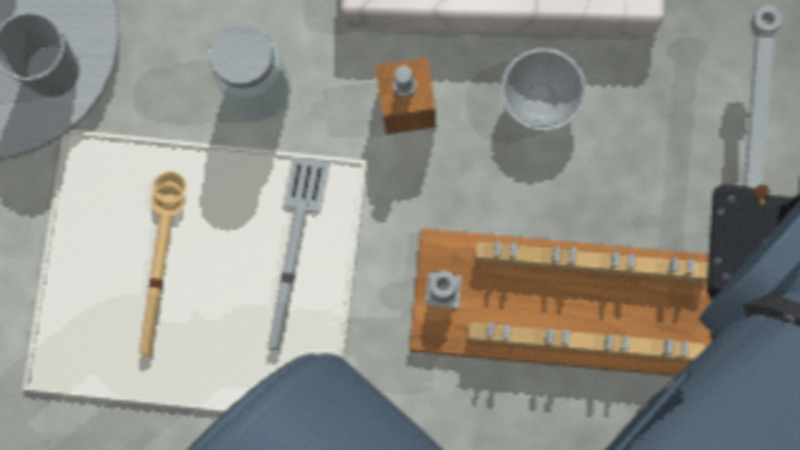

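The bar is open. The turner has been knocked: its ring is now at (254.8,220.8). The woodspoon ring is still at (202,223). Next I'll seat the turner at y = -30.

```bash
cat >> h.py <<'E'
def stow(ring,yaw,yplace):
    x,y=ring; psi=yaw
    jaws.move_gripper(.045)
    arm.movep([x,y,.15],Q(psi)); arm.line_to([x,y,.028],velocity=.12,guard=15); st("down")
    jaws.move_gripper(0,50); st("grip")
    if arm.current_grip_width()<.008: print("MISSED"); return
    arm.line_to([x,y,.16],velocity=.12); st("lift")
    P=rw(0,yplace,0)[:2]
    arm.movep([*P,.16],Q(RK[2])); arm.line_to([*P,.088],velocity=.1)
    st("above"); g=arm.line_to([*P,.0625],velocity=.04,guard=60); st(f"pressed {g}")
def press(yplace,xs=(0,)):
    P=rw(0,yplace,0)[:2]
    jaws.move_gripper(.03); arm.line_to([*P,.13],velocity=.12)
    jaws.move_gripper(0)
    for dx in xs:
        p=rw(dx,yplace,0)[:2]
        arm.line_to([*p,.09],velocity=.12); g=arm.line_to([*p,.072],velocity=.03,guard=30); st(f"press {dx} {g}"); arm.line_to([*p,.1],velocity=.1)
    arm.line_to([*p,.16],velocity=.15)
E
python3 - <<'E'
from h import *
px=lambda u,v:((u+.5)/2.5-.5+140,(v+.5)/2.5-.5+110)
for n,pp in dict(wood=[(155,283),(146,355),(166,213)],turner=[(287.5,277),(275,347),(299,212)]).items():
    q=[top.at(px(*x),.012) for x in pp]; d=q[2]-q[1]; yaw=np.arctan2(d[1],d[0]); print(n,q[0].round(4),yaw.round(3),np.linalg.norm(d).round(3))
print("knuckle",top.at(px(443,286),.058),rw(0,.15,0))
stow(q[0][:2],yaw,-.03)
cv2.imwrite("pics/e.png",cv2.resize(imaging.grab_frame("scene")[150:380,150:450,::-1],None,fx=2.6,fy=2.6))
E
```

```text
wood [0.4847 0.3357 0.012 ] -0.078 0.151
turner [0.4946 0.1977 0.012 ] -0.128 0.145
knuckle [0.48146137 0.03431033 0.058     ] [0.48444248 0.03456345 0.        ]
down t24.4 tcp [0.4951 0.1978 0.0286] F [-0.1  1.  -0.3] w0.0451 q6 1.87
grip t25.0 tcp [0.4947 0.1977 0.0282] F [-0.5  0.7  2.1] w0.0127 q6 1.87
lift t26.3 tcp [0.494  0.1976 0.1593] F [ 0.3  0.2 -1.4] w0.0126 q6 1.87
above t28.4 tcp [ 0.4728 -0.145   0.0883] F [-0.1 -1.2  0.4] w0.0126 q6 1.11
pressed False t29.2 tcp [ 0.4726 -0.1452  0.0638] F [-2.1  0.4 16.7] w0.0124 q6 1.11
```

View pics/e.png

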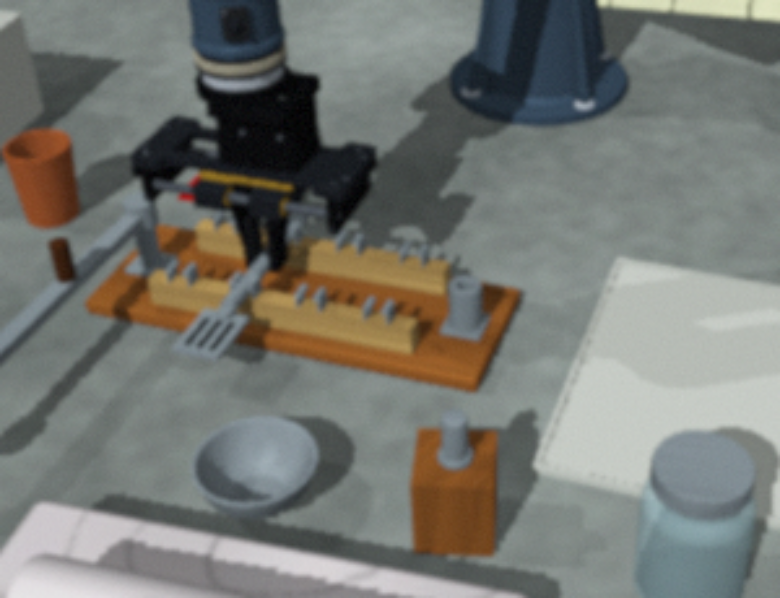

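The turner appears to lie in the clips. I'll press it with closed fingers, check that the spoon hasn't moved, and stow the spoon at y = +30.

```bash
python3 - <<'E'
from h import *
press(-.03,(-.012,.012))
im=imaging.grab_frame("top")[:,:,::-1]; o=cv2.imread("pics/top1.png")
cv2.imwrite("pics/top2.png",im)
d=cv2.absdiff(im,o)[175:260,185:222].max(2); print("diff",d.mean(),(d>60).sum())
if (d>60).sum()<40:
    stow([.4847,.3355],-.078,.03); press(.03,(-.012,.012))
    P=rw(0,0,0); arm.movep([.45,-.3,.35],Q(RK[2]))
    a=imaging.grab_frame("top")[:,:,::-1]; b=imaging.grab_frame("scene")[:,:,::-1]
    cv2.imwrite("pics/top3.png",a); cv2.imwrite("pics/scene3.png",b)
    st()
    c=np.vstack([cv2.resize(a[185:275,295:455],(640,360)),cv2.resize(b[205:325,170:410],(480,240)).copy() if 0 else cv2.copyMakeBorder(cv2.resize(b[215:315,180:380],(480,240)),0,0,0,160,0)])
    cv2.imwrite("pics/f.png",c)
E
```

```text
press -0.012 True t32.5 tcp [ 0.4607 -0.1445  0.076 ] F [-1.   0.4  9.3] w0.0006 q6 1.10
press 0.012 True t33.8 tcp [ 0.4841 -0.146   0.0761] F [-1.8 -0.5  9.2] w0.0001 q6 1.12
diff 6.689030206677265 32
down t38.7 tcp [0.4853 0.3358 0.0287] F [0.5 0.1 0.3] w0.0450 q6 2.06
grip t39.3 tcp [0.4847 0.3355 0.0281] F [0.6 0.4 1.3] w0.0123 q6 2.06
lift t40.6 tcp [0.4841 0.3352 0.1592] F [ 0.2 -0.1 -0.6] w0.0127 q6 2.06
above t43.0 tcp [ 0.4768 -0.0851  0.0883] F [-0.4 -0.6 -0.3] w0.0125 q6 1.23
pressed False t43.8 tcp [ 0.4766 -0.0854  0.0638] F [-2.4  0.3 17.2] w0.0124 q6 1.23
press -0.012 True t47.0 tcp [ 0.4648 -0.0846  0.076 ] F [-0.5  1.   9.4] w0.0003 q6 1.22
press 0.012 True t48.3 tcp [ 0.4881 -0.0861  0.076 ] F [-1.1 -0.5  9. ] w0.0010 q6 1.24
 t50.4 tcp [ 0.4498 -0.2984  0.3483] F [-0.5 -0.3 -0.5] w0.0007 q6 0.84
```

```bash
ls pics/f.png
```

```text
pics/f.png
```

View pics/f.png

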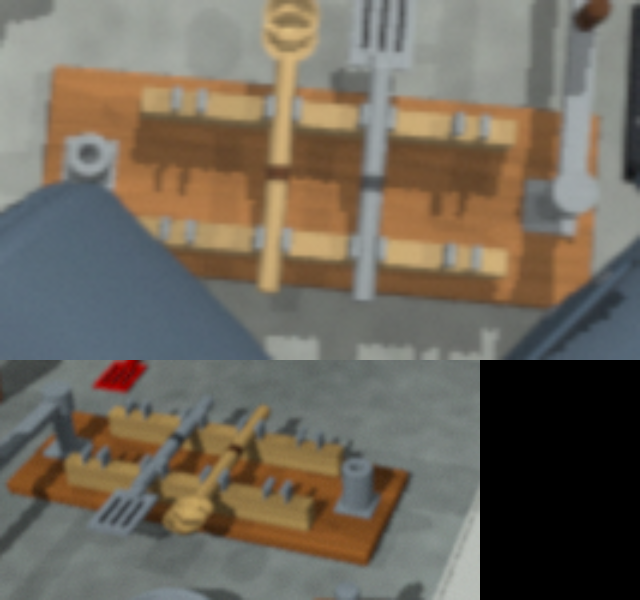

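Both tools are snapped in. The press stopped at the expected handle height on each side, and the rings are midway between the rails. Next I'll swing the bar back and check it.

```bash
python3 - <<'E'
from h import *
jaws.move_gripper(.045); arm.movep(peg(1.6,.2),pq(1.6)); arm.line_to(peg(1.6),velocity=.1)
jaws.move_gripper(0,8); st("peg")
swing(1.6,0); st("swung")
jaws.move_gripper(.045); arm.line_to(peg(0,.2),velocity=.15)
arm.movep([*BLK,.2],Q(RK[2])); st()
a=imaging.grab_frame("top")[:,:,::-1]; b=imaging.grab_frame("scene")[:,:,::-1]
cv2.imwrite("pics/top4.png",a); cv2.imwrite("pics/scene4.png",b)
c=np.vstack([cv2.resize(a[200:270,295:455],(640,280)),cv2.resize(b[205:285,170:330],(640,320))])
cv2.imwrite("pics/g.png",c)
E
```

```text
peg t54.0 tcp [ 0.5739 -0.2753  0.1022] F [-0.2  0.   0.4] w0.0158 q6 1.04
max F 2.0
swung t57.4 tcp [ 0.4724 -0.155   0.102 ] F [0.5 1.2 1.1] w0.0153 q6 -0.47
 t60.8 tcp [0.6866 0.0785 0.1994] F [-0.4 -0.1  0.2] w0.0449 q6 1.59
```

View pics/g.png

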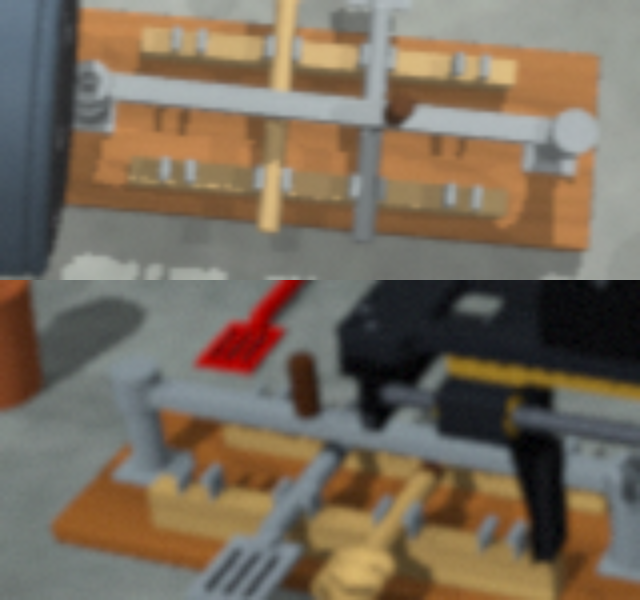

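The bar lies across the handles with its hole near top-view (317.6,219.5). Next I'll fetch the pin and insert it under guard.

```bash
python3 - <<'E'
from h import *
P=rw(0,.15,0)[:2]; print("hole est",top.at((317.6,219.5),.081),P)
arm.line_to([*BLK,.094],velocity=.1); jaws.move_gripper(0,40); st("grip")
arm.line_to([*BLK,.2],velocity=.1); arm.line_to([*P,.2],velocity=.15); arm.line_to([*P,.172],velocity=.08); st("above")
g=arm.line_to([*P,.110],velocity=.03,guard=12); st(f"ins {g}")
b=imaging.grab_frame("scene")[:,:,::-1]; cv2.imwrite("pics/i.png",cv2.resize(b[170:330,190:390],(750,600)))
E
```

```text
hole est [0.48910835 0.03258491 0.081     ] [0.48444248 0.03456345]
grip t62.7 tcp [0.687  0.079  0.0942] F [0.  0.3 0.9] w0.0169 q6 1.59
above t65.9 tcp [0.4846 0.0346 0.1717] F [-0.1 -0.3 -1.4] w0.0171 q6 1.48
ins False t68.1 tcp [0.4845 0.0346 0.1101] F [ 0.5  1.1 -0.5] w0.0173 q6 1.48
```

View pics/i.png

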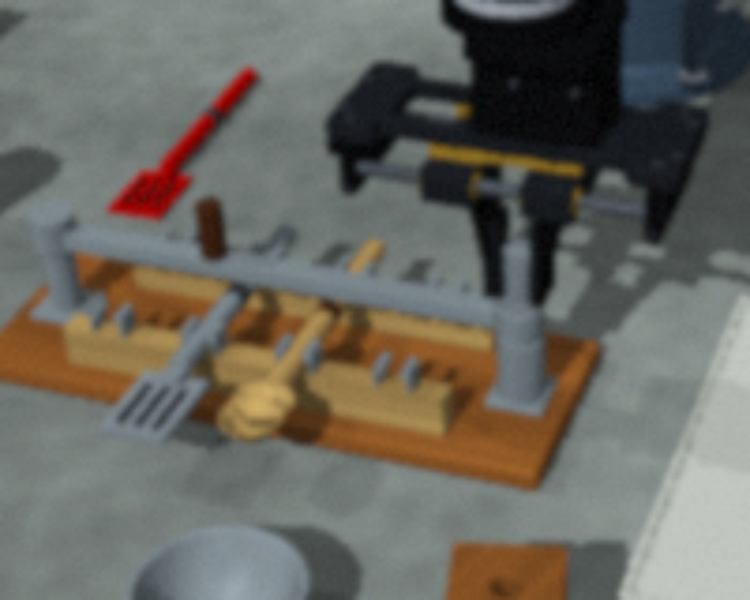

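The pin appears home, with the collar on the bar's knuckle. I'll release it, tap the top with closed fingers to confirm its depth, then retreat and look.

```bash
python3 - <<'E'
from h import *
P=rw(0,.15,0)[:2]
jaws.move_gripper(.045); arm.line_to([*P,.17],velocity=.12); jaws.move_gripper(0)
g=arm.line_to([*P,.136],velocity=.03,guard=15); st(f"tap {g}")
arm.line_to([*P,.2],velocity=.12); arm.movep([.3,-.45,.35],Q(RK[2])); st()
a=imaging.grab_frame("top")[:,:,::-1]; b=imaging.grab_frame("scene")[:,:,::-1]
cv2.imwrite("pics/j.png",np.vstack([cv2.resize(a[110:280,220:460],(720,300)),cv2.resize(b[205:325,170:410],(720,300))]))
E
```

```text
tap True t71.5 tcp [0.4853 0.0345 0.1403] F [-0.5 -0.4  7.1] w0.0004 q6 1.48
 t74.2 tcp [ 0.3006 -0.4491  0.3496] F [-0.6  0.7  0.3] w0.0004 q6 0.45
```

View pics/j.png

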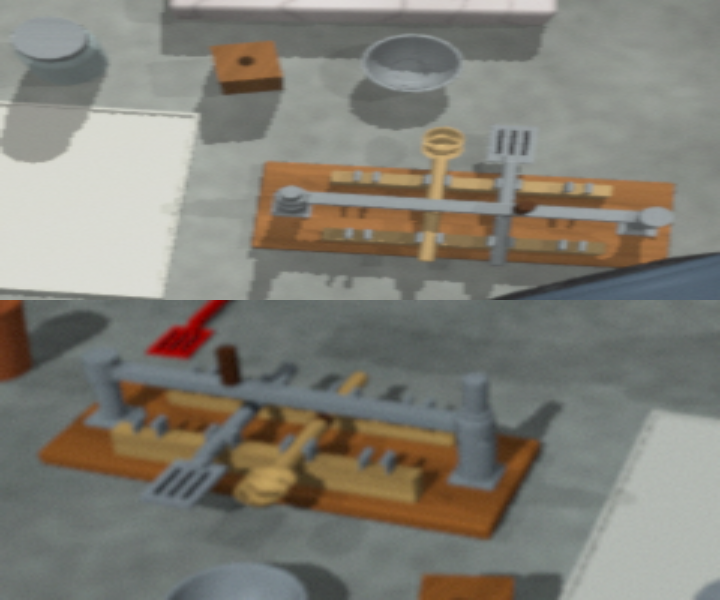

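The tools are seated, the bar is closed, and the pin is home with its top at 118 mm as expected. The tray is empty. Handing in.

```bash
python3 -c "
from rig import arm
print(arm.job_done())"
```

```text
the job is handed in; nothing more can be done
None
```

I handed the job in at about 74 s of the 210 s: the turner and the wooden spoon, the only tools present, are snapped into the rack, the bar is closed over them, and the pin is home through both knuckles; the hand-in call returned no verdict.

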